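# Set the release tester's pointer to the green mark and switch on

### The arm

A 6-joint arm with a two-finger parallel gripper is mounted at the origin on the work surface. World frame = base frame: x ahead of the robot, y to its left, z up, the work surface at z = 0. Lengths are in m, angles in rad, forces in N, time in s.
With the tool pointing down it reaches from about 0.425 to 0.95 m from the base axis. Payload 3.5 kg.
Tool frame: the origin (TCP) lies on the centre line of the jaws, within the pads' length; the fingertips stand 17 mm ahead of it and the grasp point (between the pads) lies 2 mm behind it; z points along the fingers, y is the line along which they close (so a half turn about z gives the same grasp; the last joint's range is limited). The gripper opens to 85 mm and grips with 20 to 120 N. Pads are 22 mm wide; open, the fingers measure 114 mm over their backs; the gripper's body (76 mm by 85 mm) begins 54 mm behind the grasp point. The pads swing forward as they close: fully open they stand 13 mm farther back than shut.
Start: joints at [-1.363, 0.286, 1.577, -0, 1.279, -0.15], TCP at [0.236, -0.632, 0.248] pointing down, gripper open.
Joint ranges: [-2.77, 2.77], [-0.9, 2.22], [0.21, 2.48], [-1.53, 4.67], [0.24, 2.81], [-2.84, 2.84]. Speed limits (rad/s): [2.79, 2.79, 3.14, 3.14, 3.14, 3.14].

### API

Orientations are given as a unit quaternion [x, y, z, w].
In Python, from rig import * gives the robot as it stands.
- The arm moves only by the shell command python3 -m creep 'ROWS' [FORCE]. ROWS is JSON, a list of rows, each a list of 5 numbers: the finger opening in cm, from 0 to 8.54, then the shift along the tool's x, y, z in cm, then the turn about the tool's z in degrees. In form: [[jaw, x, y, z, yaw], ...]. A call has 1 to 12 rows; each row is the pose to reach, as a shift and turn from the pose commanded when the call began, along the tool's axes at that moment; what a row does not reach only later rows make up. A row lasts 1/12 s, in which the tool goes at most 41.7 mm and 7.16 degrees, less where a joint would pass 70% of its speed; a pose out of reach is approached as far as the arm can. A call with a gripper value outside its range is refused whole. The fingers move at their own pace and stop on an object; FORCE is the grip in N (left out, the last holds). Time passes only in rows, so rows that repeat a pose let the fingers close. It gives the time, the measured TCP pose, the force, the opening and the grip force at its end, in the units of the state.
- get_obs(): the state, without advancing time (a new reading comes with each control period).
- get_image(name): name is "scene" or "top" or "wrist"; returns the picture (400x640x3 uint8, blue, green, red); there is no depth.
- get_calibration(name): a dict with "K" (3x3 intrinsics, pixels), "dist" ([k1, k2, p1, p2, k3] as OpenCV has them; the pictures are not rectified), "rvec" (rotation vector, rad) and "tvec" (3), from world to camera coordinates, as OpenCV has them; the wrist camera has in their place "T_tool_cam" (4x4, takes a point from camera to tool coordinates, whose origin is the TCP and whose axes are the flange's). Camera axes: x right, y down, z forward; pixel columns grow to the right and rows downward; lengths in m; the calibration is good to about 2 mm. A picture is of the moment at which its call begins: read the wrist's pose just before it. get_calibration takes no time and is no camera call.
- hand_in(): hands the job in; it is judged then, once.
The state is a dict: "clock": time; "joints": joint angles; "joint_vel": joint speeds; "effort": joint torques, N m; "position": TCP position; "ee_rot": TCP orientation; "wrist_force": force on the tool from outside, world axes, zero at the start; "torque": the same for the moment, N m; "grip_width": finger opening in m; "gripper_force": force on a finger pad.
Only numpy, scipy, OpenCV 4.12 (cv2) and the standard library are available. Lean on these libraries where they do the work, as an engineer would, in place of code of your own. Each camera call takes 0.05 s, during which the arm holds its last target. There are 200 camera calls.

### The job

Push the black pointer arm on the orange release tester round with a fingertip until its red tip points at the middle of the green mark, and only then press the raised end of the cream rocker switch on the bench socket right down so that it stays on. Push gently, grip or lift nothing, and leave the hex key case, the two white toe wings and the chrome depth gauge where they lie.

Things in the scene. Friction and masses are not known exactly. Their poses are not given: they have to be found in the camera images.
- head: Squat round orange release-tester housing, fixed: 250 mm across, with a white dial 220 mm across on top, its surface 76 mm above the bench. Origin: centre of the underside, on the pointer's vertical axis; z up. The pointer's hub on the dial's centre is a dark cylinder 40 mm across, up to 48 mm above the dial.
- pointer: Black arm turning about the dial's centre. Origin on the axis at the dial's surface; x out along the arm. Bar 12 mm wide, out to 80 mm from the axis, underside 12 mm and top 40 mm above the dial. Push either flank, either way, over half a turn free of stops. Friction (0.2 N m, about 3 N at 65 mm) holds it where it is left. Must not feel over 25 N from the fingers; gripping it exceeds that.
- pointer_tip (a point): The end of the red needle (4 mm wide, 6 mm tall) that goes on from the arm's end: 95 mm from the axis, 15 mm above the dial.
- green_mark (a point): Centre of the green mark, 95 mm from the pointer's axis, somewhere round the dial's rim: a flat green plate 18 mm wide along the rim, 24 mm long radially, 2 mm thick, fixed to the dial. The needle passes above it.
- socket: Grey bench socket box, fixed to the bench, 130 x 80 mm, 50 mm high. Origin: centre of its underside; z up. The rocker switch lies over its -x half, a round mains outlet over its +x half.
- rocker (a joint): Tilt of the cream rocker: a shallow V of two plates, each 25 x 32 x 8 mm, along the socket's x, about a level axis 28 mm from the socket's origin towards its -x, 60 mm above the bench. 0 = off (start): the -x half, with a red bar, slopes up 0.32 rad, the other is level. Pressed down level with 3 to 6 N it reads 0.32 = on and stays by friction; on counts above 0.24.
- rocker_raised_end (a point): Point on top of the rocker's raised half (the one to press down), 20 mm from the rocker's axis, on its middle line, about 70 mm above the bench when off; it moves with the rocker, to 64 mm when on.
- keycase: Black open case of steel hex keys, 115 x 62 mm, 22 mm high, loose. Origin: centre of the underside. To be left alone.
- wing_a: White toe wing, 60 x 35 mm, 26 mm high, loose. Origin under it. To be left alone.
- wing_b: Second white toe wing, like the first. To be left alone.
- gauge: Chrome depth gauge lying flat, 130 mm long, 50 mm across its bar, 18 mm high, loose. Origin under its middle. To be left alone.
There are look-alikes about, which are no part of the job. Several things have the shape of the socket; the one meant has the colours described above.

How it is judged:
By the outcome, as a careful person would: the job done as asked, in the order asked, and still so for the second after the job is handed in, with the robot touching nothing.
It also fails if it takes over 61 s, if anything falls off the work surface, if the arm or the gripper's body presses on something with over 40 N, if the wrist force passes 120 N, or if a joint passes its speed limit or range.

## Working session

There is one attempt and no reset: what is moved stays moved. The work goes in short steps, Python scripts to look and compute and a shell command to move; the robot and the scene stay as the last step left them, time stands still between calls to the robot, and variables do not carry over. Pictures are saved under pics/ and viewed, at most 12 in all, crops included, and the job is handed in when it is done.

```bash
mkdir -p pics; python3 - <<'E'
from rig import *
import cv2
o=get_obs();print(o)
for n in("scene","top"):
    cv2.imwrite(f"pics/{n}0.png",get_image(n));print(n,get_calibration(n))
print(get_calibration("wrist"))
E
```

```text
{'clock': 0.0, 'joints': array([-1.36297877e+00,  2.87212351e-01,  1.57817534e+00,  2.21479646e-05,
        1.27858350e+00, -1.50002471e-01]), 'joint_vel': array([-0.00055397, -0.00111724, -0.00095176,  0.00189277,  0.00233404,
        0.00068417]), 'effort': array([ 1.70171870e-05, -4.05984664e+01, -2.92625266e+01, -1.46999441e-04,
        5.85648901e-03,  3.24617837e-06]), 'position': array([ 0.23631053, -0.63163016,  0.24691689]), 'ee_rot': array([ 9.84038122e-01,  1.77953813e-01, -2.37777561e-05, -1.18907897e-03]), 'wrist_force': array([ 1.23107528,  0.07347811, -0.69827567]), 'torque': array([-0.00286584, -0.03028955, -0.01555168]), 'gripper_force': 0.0, 'grip_width': 0.08530617383665758}
scene {'K': array([[420.46996897,   0.        , 322.4182219 ],
       [  0.        , 420.46996897, 202.44574923],
       [  0.        ,   0.        ,   1.        ]]), 'dist': array([-0.06963427,  0.        ,  0.        ,  0.        ,  0.        ]), 'rvec': array([ 2.30053904,  1.28301743, -0.37132333]), 'tvec': array([-0.29918085, -0.38596995,  1.3030761 ])}
top {'K': array([[425.06678557,   0.
[... 213 characters left out ...]
vec': array([ 2.10654932, -2.10037277,  0.16189651]), 'tvec': array([0.00868852, 0.57893431, 0.99821033])}
{'K': array([[330.44104492,   0.        , 318.46329578],
       [  0.        , 330.44104492, 197.6071033 ],
       [  0.        ,   0.        ,   1.        ]]), 'dist': array([-0.0336939,  0.       ,  0.       ,  0.       ,  0.       ]), 'T_tool_cam': array([[ 4.08406438e-04, -9.54078146e-01, -2.99557549e-01,
         7.69450951e-02],
       [ 9.99999896e-01,  4.50103175e-04, -7.01942135e-05,
        -3.40468631e-04],
       [ 2.01802569e-04, -2.99557489e-01,  9.54078231e-01,
        -1.24779661e-01],
       [ 0.00000000e+00,  0.00000000e+00,  0.00000000e+00,
         1.00000000e+00]])}
```

View pics/scene0.png

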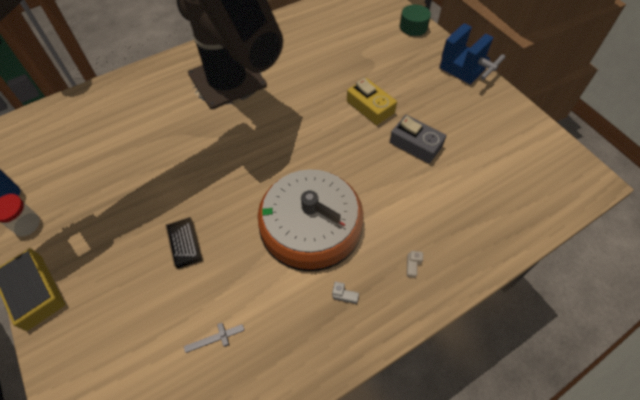

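View pics/top0.png

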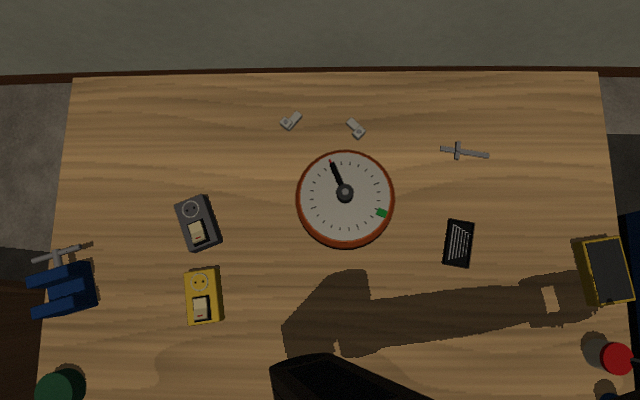

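The top view shows the dial at (345,197), the red tip at about (331,161) and the green mark at (382,213). There are two socket-shaped boxes in it: grey at (197,222) and yellow at (203,295). In the scene view they are at (418,138) and (371,101). The grey one fits the description, so I'll confirm it in an enlarged crop.

```bash
python3 - <<'E'
import cv2,numpy as np
t=cv2.imread("pics/top0.png");s=cv2.imread("pics/scene0.png")
def c(im,x,y,w,h,f):
    return cv2.resize(im[y:y+h,x:x+w],None,fx=f,fy=f,interpolation=cv2.INTER_CUBIC)
a=np.hstack([c(t,290,145,110,110,3.636)[:400,:400],c(t,150,180,80,80,5)])
a=cv2.convertScaleAbs(a,alpha=1.5)
cv2.imwrite("pics/ct.png",a)
b=np.hstack([c(s,255,165,110,110,3.636)[:400,:400],c(s,378,98,80,80,5)])
cv2.imwrite("pics/cs.png",cv2.convertScaleAbs(b,alpha=1.5))
E
```

```text
(no output)
```

View pics/ct.png

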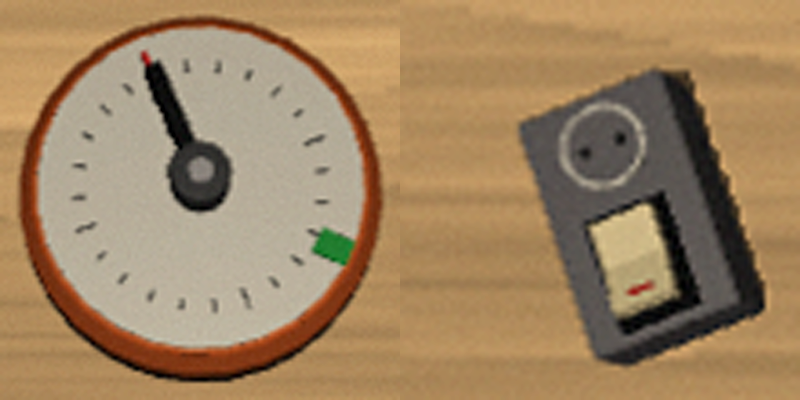

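View pics/cs.png

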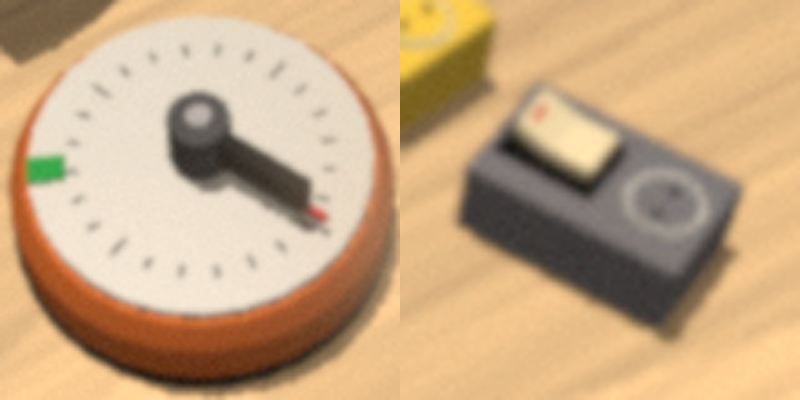

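```bash
cat > h.py <<'E'
import cv2,numpy as np
from rig import get_calibration
from scipy.spatial.transform import Rotation as R
def ray(n,p,obs=None):
    c=get_calibration(n);x=cv2.undistortPoints(np.array([[p]],float),c["K"],c["dist"])[0,0]
    d=np.array([*x,1.])
    if n=="wrist":
        T=c["T_tool_cam"];Q=R.from_quat(obs["ee_rot"]).as_matrix()
        return np.array(obs["position"])+Q@T[:3,3],Q@T[:3,:3]@d
    M=cv2.Rodrigues(c["rvec"])[0];return -M.T@c["tvec"],M.T@d
def atz(r,z): o,d=r;return o+d*(z-o[2])/d[2]
def tri(rs):
    A=b=0
    for o,d in rs:
        d=d/np.linalg.norm(d);P=np.eye(3)-np.outer(d,d);A=A+P;b=b+P@o
    return np.linalg.solve(A,b)
E
python3 - <<'E'
from h import *
np.set_printoptions(precision=4,suppress=True)
D=lambda n,u,v:ray(n,((290 if n=="top" else 255)+u/3.636-.36,(145 if n=="top" else 165)+v/3.636-.36))
S=lambda n,u,v:ray(n,((150 if n=="top" else 378)+(u-400)/5-.4,(180 if n=="top" else 98)+v/5-.4))
for nm,F,a,b,z in [("tip",D,(143,53),(326,217),.091),("green",D,(334,247),(45,169),.078),("hub",D,(201,168),(198,113),.124),
 ("bar",S,(640,289),(540,112),.07),("outlet",S,(602,146),(665,203),.05),("cornA",S,(519,125),(665,275),.05),("cornB",S,(657,70),(742,188),.05),("cornC",S,(600,358),(470,170),.05),("cornD",S,(742,302),(535,85),.05)]:
    r=F("top",*a),F("scene",*b);print(nm,tri(r),atz(r[0],z),atz(r[1],z))
r=D("top",202,187),D("scene",201,165);print("dial",atz(r[0],.076),atz(r[1],.076))
E
```

```text
tip [ 0.667  -0.001   0.0917] [0.6678 0.0002 0.091 ] [ 0.6663 -0.002   0.091 ]
green [ 0.5382 -0.1274  0.0759] [ 0.5382 -0.1262  0.078 ] [ 0.5391 -0.1288  0.078 ]
hub [ 0.5812 -0.0391  0.1256] [ 0.5819 -0.0382  0.124 ] [ 0.58   -0.0396  0.124 ]
bar [0.4773 0.3201 0.0684] [0.4777 0.3208 0.07  ] [0.4781 0.3177 0.07  ]
outlet [0.5513 0.3507 0.0494] [0.5518 0.3518 0.05  ] [0.5513 0.3488 0.05  ]
cornA [ 0.5616  0.3924 -0.012 ] [0.5626 0.3957 0.05  ] [0.5892 0.3175 0.05  ]
cornB [0.5902 0.3247 0.1071] [0.591  0.3259 0.05  ] [0.5648 0.3909 0.05  ]
cornC [ 0.44    0.3441 -0.0156] [0.4453 0.3458 0.05  ] [0.4786 0.2741 0.05  ]
cornD [0.4791 0.2793 0.1054] [0.4735 0.2756 0.05  ] [0.4476 0.342  0.05  ]
dial [ 0.5791 -0.0393  0.076 ] [ 0.5871 -0.0434  0.076 ]
```

Triangulated positions agree with the text:

| Item | Position or direction | Check |
|---|---|---|
| Hub | (.581, -.039) | height .1256 against .124 |
| Tip | 24° | radius 94 mm |
| Green mark | -116° | radius 98 mm |
| Grey socket, x axis | +23° | |
| Raised end | about (.477, .317, .070) | |

I'll push the pointer clockwise by about 140°, with tool y radial so joint 6 stays in range.

```bash
cat >> h.py <<'E'
def yaw(o):
    x=R.from_quat(o["ee_rot"]).as_matrix()[:,0];return np.degrees(np.arctan2(x[1],x[0]))
def rel(o,p,y):
    "row shift (cm, deg) from obs pose to world p, world yaw y"
    Q=R.from_quat(o["ee_rot"]).as_matrix();d=Q.T@(np.array(p)-o["position"])*100
    return np.round([*d,-((y-yaw(o)+180)%360-180)],2)
E
python3 -m creep '[[0,58.9,-47,0,-93],[0,58.9,-47,0,-93],[0,58.9,-47,0,-93],[0,58.9,-47,0,-93],[0,58.9,-47,0,-93],[0,58.9,-47,0,-93],[0,58.9,-47,0,-93],[0,58.9,-47,0,-93],[0,58.9,-47,0,-93],[0,58.9,-47,0,-93],[0,58.9,-47,0,-93],[0,58.9,-47,0,-93]]'
python3 - <<'E'
from h import *;from rig import *
o=get_obs();print(o["position"],yaw(o),rel(o,[.623,.0145,.20],113.8))
E
```

```text
clock: 1.1
position: [0.4937, -0.2011, 0.248]
ee_rot: [0.596, 0.803, -0.0, -0.0]
wrist_force: [1.4, 0.7, -0.6]
grip_width: 0.0002
gripper_force: 0.0
[ 0.4936532  -0.20113376  0.24802402] 106.78984846476534 [16.91 18.61  4.8  -7.01]
```

```bash

python3 -m creep '[[0,16.9,18.6,4.8,-7],[0,16.9,18.6,4.8,-7],[0,16.9,18.6,4.8,-7],[0,16.9,18.6,4.8,-7],[0,16.9,18.6,4.8,-7],[0,16.9,18.6,4.8,-7],[0,16.9,18.6,4.8,-7],[0,16.9,18.6,4.8,-7],[0,16.9,18.6,4.8,-7]]'
python3 - <<'E'
from h import *;from rig import *
o=get_obs();print(o["position"],yaw(o),rel(o,[.623,.0145,.118],113.8))
cv2.imwrite("pics/w1.png",get_image("wrist"))
E
```

```text
clock: 1.85
position: [0.6234, 0.0116, 0.1996]
ee_rot: [0.548, 0.836, -0.001, -0.001]
wrist_force: [0.8, -0.1, -0.4]
grip_width: -0.0002
gripper_force: 0.0
[0.62339917 0.01157888 0.19964456] 113.50708531491188 [ 0.28  0.09  8.16 -0.29]
```

View pics/w1.png

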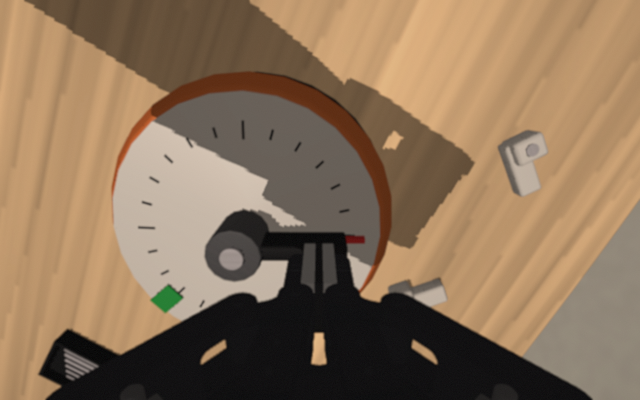

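The wrist view shows the pointer horizontal with its red tip end at (364,240), the hub top at (231,260) and the green mark at (167,298). I'll check these against the earlier numbers.

```bash

python3 - <<'E'
from h import *;from rig import *
o=get_obs()
for n,p,z in(("tip",(364,240),.091),("hub",(231,260),.124),("green",(167,298),.078)):
    print(n,atz(ray("wrist",p,o),z))
print(rel(o,[.623,.0145,.118],113.8))
E
```

```text
tip [ 0.66828472 -0.00342261  0.091     ]
hub [ 0.58133874 -0.04089569  0.124     ]
green [ 0.5388495  -0.12707547  0.078     ]
[ 0.36  0.12  8.21 -0.38]
```

```bash

python3 -m creep '[[0,0.3,0.1,2.5,-0.4],[0,0.3,0.1,5.5,-0.4],[0,0.3,0.1,8,-0.4],[0,0.3,0.1,8.2,-0.4],[0,0.3,0.1,8.2,-0.4]]'
cat >> h.py <<'E'
H=np.array([.581,-.040])
def arc(o,phis,r=.060,t=.017,z=.118):
    for f in phis:
        c,s=np.cos(np.radians(f)),np.sin(np.radians(f))
        print(f,list(rel(o,[H[0]+c*r-s*t,H[1]+s*r+c*t,z],f+90)))
E
python3 - <<'E'
from h import *;from rig import *
o=get_obs();print(o["position"],yaw(o));arc(o,[23.5],t=.022);arc(o,[23.5],t=.018);arc(o,range(20,-25,-5))
E
```

```text
clock: 2.32
position: [0.622, 0.0132, 0.117]
ee_rot: [0.547, 0.837, -0.001, -0.002]
wrist_force: [1.3, 0.4, 0.5]
grip_width: 0.0001
gripper_force: 0.0
[0.62196589 0.01323212 0.11697287] 113.71802708821582
23.5 [np.float64(-1.05), np.float64(0.12), np.float64(-0.11), np.float64(0.22)]
23.5 [np.float64(-1.45), np.float64(0.11), np.float64(-0.11), np.float64(0.22)]
20 [np.float64(-1.92), np.float64(0.21), np.float64(-0.11), np.float64(3.72)]
15 [np.float64(-2.45), np.float64(0.3), np.float64(-0.11), np.float64(8.72)]
10 [np.float64(-3.0), np.float64(0.34), np.float64(-0.11), np.float64(13.72)]
5 [np.float64(-3.54), np.float64(0.34), np.float64(-0.11), np.float64(18.72)]
0 [np.float64(-4.08), np.float64(0.28), np.float64(-0.11), np.float64(23.72)]
-5 [np.float64(-4.62), np.float64(0.19), np.float64(-0.11), np.float64(28.72)]
-10 [np.float64(-5.14), np.float64(0.04), np.float64(-0.11), np.float64(33.72)]
-15 [np.float64(-5.65), np.float64(-0.15), np.float64(-0.11), np.float64(38.72)]
-20 [np.float64(-6.14), np.float64(-0.38), np.float64(-0.11), np.float64(43.72)]
```

```bash

python3 -m creep '[[0,-1.05,0.1,0,0.2],[0,-1.45,0.1,0,0.2],[0,-1.9,0.2,0,3.7],[0,-2.45,0.3,0,8.7],[0,-3,0.35,0,13.7],[0,-3.55,0.35,0,18.7],[0,-4.1,0.3,0,23.7],[0,-4.6,0.2,0,28.7],[0,-5.15,0.05,0,33.7],[0,-5.65,-0.15,0,38.7],[0,-6.15,-0.4,0,43.7],[0,-6.15,-0.4,0,43.7]]'
python3 - <<'E'
from h import *;from rig import *
o=get_obs();print(o["position"],yaw(o));arc(o,range(-25,-80,-5))
cv2.imwrite("pics/w2.png",get_image("wrist"))
E
```

```text
clock: 3.32
position: [0.6463, -0.0443, 0.121]
ee_rot: [0.819, 0.573, 0.002, 0.001]
wrist_force: [-0.3, 0.9, 0.5]
grip_width: 0.0
gripper_force: 0.4
[ 0.64633873 -0.04427188  0.12101066] 69.98103005470641
-25 [np.float64(-0.66), np.float64(-0.16), np.float64(0.3), np.float64(4.98)]
-30 [np.float64(-1.2), np.float64(-0.08), np.float64(0.3), np.float64(9.98)]
-35 [np.float64(-1.74), np.float64(-0.05), np.float64(0.3), np.float64(14.98)]
-40 [np.float64(-2.29), np.float64(-0.07), np.float64(0.3), np.float64(19.98)]
-45 [np.float64(-2.83), np.float64(-0.13), np.float64(0.3), np.float64(24.98)]
-50 [np.float64(-3.36), np.float64(-0.24), np.float64(0.3), np.float64(29.98)]
-55 [np.float64(-3.88), np.float64(-0.4), np.float64(0.29), np.float64(34.98)]
-60 [np.float64(-4.39), np.float64(-0.6), np.float64(0.29), np.float64(39.98)]
-65 [np.float64(-4.87), np.float64(-0.84), np.float64(0.29), np.float64(44.98)]
-70 [np.float64(-5.34), np.float64(-1.13), np.float64(0.29), np.float64(49.98)]
-75 [np.float64(-5.77), np.float64(-1.45), np.float64(0.29), np.float64(54.98)]
```

View pics/w2.png

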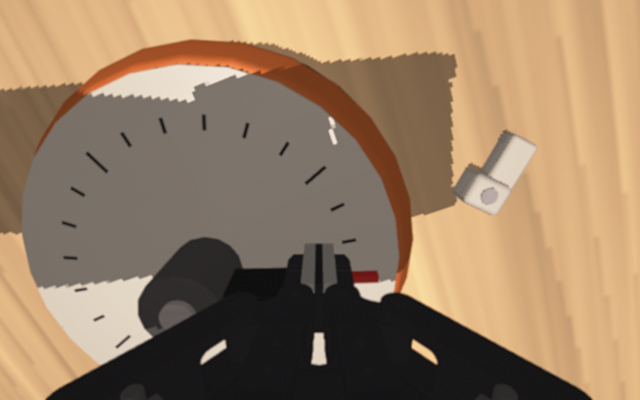

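The pointer has moved with the finger. Its tip end is at (379,277), just ahead of the finger, which has roughly closed on the arm.

```bash

python3 - <<'E'
from h import *;from rig import *
o=get_obs();p=atz(ray("wrist",(379,277),o),.091);d=p[:2]-H;print(p,np.hypot(*d),np.degrees(np.arctan2(d[1],d[0])))
E
python3 -m creep '[[0,-0.65,-0.15,0.1,5],[0,-1.2,-0.1,0.3,10],[0,-1.75,-0.05,0.3,15],[0,-2.3,-0.05,0.3,20],[0,-2.85,-0.15,0.3,25],[0,-3.35,-0.25,0.3,30],[0,-3.9,-0.4,0.3,35],[0,-4.4,-0.6,0.3,40],[0,-4.85,-0.85,0.3,45],[0,-5.35,-1.15,0.3,50],[0,-5.75,-1.45,0.3,55],[0,-5.75,-1.45,0.3,55]]'
python3 - <<'E'
from h import *;from rig import *
o=get_obs();print(o["position"],yaw(o));arc(o,[-79,-83,-87,-91,-95,-99,-102,-105,-107,-109,-110])
E
```

```text
[ 0.67144206 -0.07002078  0.091     ] 0.09529435581000811 -18.362753410516834
clock: 4.37
position: [0.6135, -0.0937, 0.1179]
ee_rot: [0.991, 0.132, 0.003, 0.002]
wrist_force: [2.4, -0.6, 1.2]
grip_width: -0.0001
gripper_force: 1.1
[ 0.61346475 -0.09373487  0.11791024] 15.14468803695762
-79 [np.float64(-0.47), np.float64(0.07), np.float64(-0.01), np.float64(4.14)]
-83 [np.float64(-0.9), np.float64(0.15), np.float64(-0.01), np.float64(8.14)]
-87 [np.float64(-1.33), np.float64(0.19), np.float64(-0.02), np.float64(12.14)]
-91 [np.float64(-1.77), np.float64(0.2), np.float64(-0.02), np.float64(16.14)]
-95 [np.float64(-2.2), np.float64(0.18), np.float64(-0.02), np.float64(20.14)]
-99 [np.float64(-2.63), np.float64(0.14), np.float64(-0.02), np.float64(24.14)]
-102 [np.float64(-2.95), np.float64(0.08), np.float64(-0.02), np.float64(27.14)]
-105 [np.float64(-3.27), np.float64(0.01), np.float64(-0.03), np.float64(30.14)]
-107 [np.float64(-3.48), np.float64(-0.05), np.float64(-0.03), np.float64(32.14)]
-109 [np.float64(-3.69), np.float64(-0.11), np.float64(-0.03), np.float64(34.14)]
-110 [np.float64(-3.79), np.float64(-0.15), np.float64(-0.03), np.float64(35.14)]
```

```bash

python3 -m creep '[[0,-0.45,0.05,0,4],[0,-0.9,0.15,0,8],[0,-1.35,0.2,0,12],[0,-1.75,0.2,0,16],[0,-2.2,0.2,0,20],[0,-2.65,0.15,0,24],[0,-2.95,0.1,0,27],[0,-3.25,0,0,30],[0,-3.5,-0.05,0,32],[0,-3.7,-0.1,0,34],[0,-3.7,-0.1,0,34],[0,-3.7,-0.1,0,34]]'
python3 - <<'E'
from h import *;from rig import *
o=get_obs();print(o["position"],yaw(o));arc(o,range(-109,-122,-1))
im=get_image("wrist");cv2.imwrite("pics/w3.png",cv2.resize(im[200:400,200:460],None,fx=3,fy=3,interpolation=cv2.INTER_CUBIC))
E
```

```text
clock: 5.37
position: [0.5773, -0.1022, 0.1172]
ee_rot: [0.987, -0.162, 0.002, 0.001]
wrist_force: [3.7, -3.0, 1.9]
grip_width: 0.0001
gripper_force: 1.8
[ 0.57730841 -0.1022169   0.11719571] -18.66840601573366
-109 [np.float64(0.02), np.float64(-0.0), np.float64(-0.08), np.float64(0.33)]
-110 [np.float64(-0.08), np.float64(0.03), np.float64(-0.08), np.float64(1.33)]
-111 [np.float64(-0.19), np.float64(0.05), np.float64(-0.08), np.float64(2.33)]
-112 [np.float64(-0.29), np.float64(0.08), np.float64(-0.08), np.float64(3.33)]
-113 [np.float64(-0.4), np.float64(0.1), np.float64(-0.08), np.float64(4.33)]
-114 [np.float64(-0.51), np.float64(0.12), np.float64(-0.08), np.float64(5.33)]
-115 [np.float64(-0.61), np.float64(0.14), np.float64(-0.08), np.float64(6.33)]
-116 [np.float64(-0.72), np.float64(0.16), np.float64(-0.08), np.float64(7.33)]
-117 [np.float64(-0.83), np.float64(0.17), np.float64(-0.08), np.float64(8.33)]
-118 [np.float64(-0.94), np.float64(0.18), np.float64(-0.09), np.float64(9.33)]
-119 [np.float64(-1.04), np.float64(0.2), np.float64(-0.09), np.float64(10.33)]
-120 [np.float64(-1.15), np.float64(0.2), np.float64(-0.09), np.float64(11.33)]
-121 [np.float64(-1.26), np.float64(0.21), np.float64(-0.09), np.float64(12.33)]
```

View pics/w3.png

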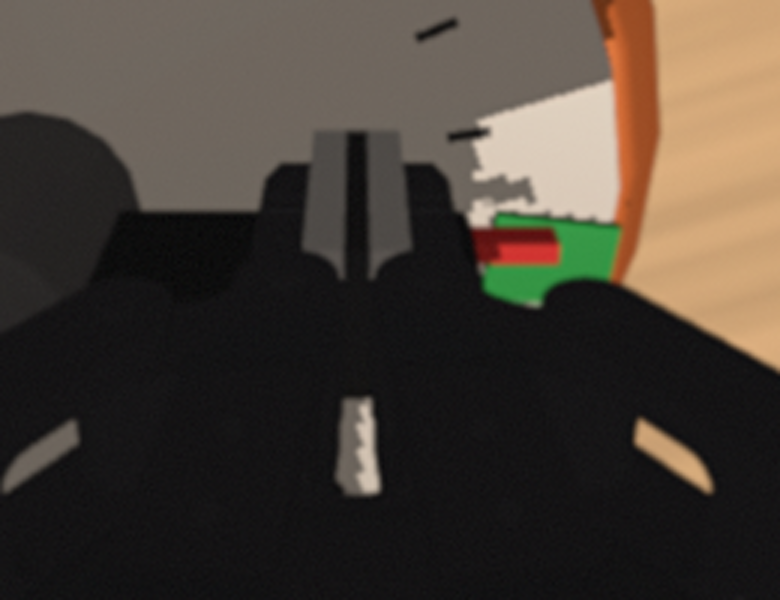

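The needle's top end is at crop (560,253), and the green plate's corners are at (498,212) and (620,226). The needle is near the mark's middle but still slightly short of it. Next I'll compute the angles.

```bash

python3 - <<'E'
from h import *;from rig import *
o=get_obs()
for n,p,z in(("tiptop",(560,253),.094),("g1",(498,212),.078),("g2",(620,226),.078),("g3",(485,291),.078)):
    q=atz(ray("wrist",(200+p[0]/3-.33,200+p[1]/3-.33),o),z);d=q[:2]-H;print(n,q,np.hypot(*d),np.degrees(np.arctan2(d[1],d[0])))
E
```

```text
tiptop [ 0.55096383 -0.12928625  0.094     ] 0.09420300450607214 -108.59309741758912
g1 [ 0.55253313 -0.12098055  0.078     ] 0.08583829529923498 -109.3679664891017
g2 [ 0.5422569  -0.14185439  0.078     ] 0.10897405298334428 -110.82567809355774
g3 [ 0.5369213  -0.11387088  0.078     ] 0.08602231608246391 -120.82449763387893
```

```bash

python3 -m creep '[[0,-0.2,0.05,0,2.3],[0,-0.4,0.1,0,4.3],[0,-0.5,0.1,0,5.3],[0,-0.6,0.15,0,6.3],[0,-0.6,0.15,0,6.3],[0,-0.6,0.15,0,6.3]]'
python3 - <<'E'
from h import *;from rig import *
o=get_obs();print(o["position"],yaw(o));arc(o,[-114,-115,-116,-117]);arc(o,[-115],t=.045)
t=get_image("top");im=get_image("wrist");cv2.imwrite("pics/t4.png",t)
a=cv2.resize(im[240:340,330:430],(500,500),interpolation=cv2.INTER_CUBIC)
cv2.imwrite("pics/w4.png",a)
E
```

```text
clock: 5.92
position: [0.5698, -0.1005, 0.1156]
ee_rot: [0.976, -0.217, 0.0, -0.0]
wrist_force: [3.2, -1.3, 3.6]
grip_width: 0.0003
gripper_force: 1.8
[ 0.56975294 -0.10049669  0.11555955] -25.10817204310466
-114 [np.float64(0.27), np.float64(0.01), np.float64(-0.24), np.float64(-1.11)]
-115 [np.float64(0.16), np.float64(0.04), np.float64(-0.24), np.float64(-0.11)]
-116 [np.float64(0.06), np.float64(0.07), np.float64(-0.24), np.float64(0.89)]
-117 [np.float64(-0.05), np.float64(0.1), np.float64(-0.24), np.float64(1.89)]
-115 [np.float64(2.96), np.float64(0.04), np.float64(-0.24), np.float64(-0.11)]
```

View pics/w4.png

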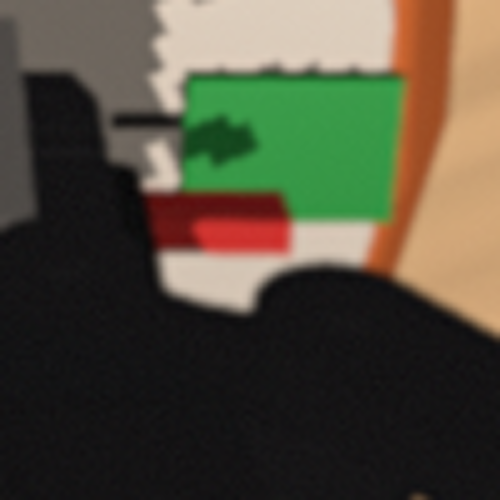

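The needle's top end is at crop (290,235), and the green corners are at (187,75), (405,77) and (392,220). The needle stands higher than the plate, so parallax has to be taken out.

```bash

python3 - <<'E'
from h import *;from rig import *
o=get_obs()
L=[("tiptop",(290,235),.094),("g1",(187,75),.078),("g2",(405,77),.078),("g4",(392,220),.078)]
for n,p,z in L:
    q=atz(ray("wrist",(330+p[0]/5-.4,240+p[1]/5-.4),o),z);d=q[:2]-H;print(n,q,np.hypot(*d),np.degrees(np.arctan2(d[1],d[0])))
E
```

```text
tiptop [ 0.53975886 -0.1247297   0.094     ] 0.09423351125051295 -115.95393335251883
g1 [ 0.55240787 -0.12101809  0.078     ] 0.0859153117721548 -109.438469074794
g2 [ 0.54200118 -0.14251318  0.078     ] 0.10968072030711992 -110.82818270618034
g4 [ 0.52575417 -0.13500651  0.078     ] 0.10990149658379818 -120.1777980164255
```

The tip is at -116.0° and the mark's middle at -115.5°, which is under 1 mm apart. I'll back off, rise and check with a clear view.

```bash

python3 -m creep '[[0,1,0,0,0],[0,2.5,0,-0.5,0],[0,3,0,-3,0],[0,3,0,-7,0],[0,3,2,-11,0],[0,3,2,-13,0],[0,3,2,-13,0],[0,3,2,-13,0]]'
python3 - <<'E'
from h import *;from rig import *
o=get_obs();print(o,yaw(o), rel(o,[.477,.317,.25],113))
im=get_image("wrist");np.save("w5.npy",im)
for n,z in(("tip",.091),("gr",.078)):
    a=np.degrees(np.radians(-115.5))
    P=np.array([*(H+.095*np.array([np.cos(np.radians(-115.5)),np.sin(np.radians(-115.5))])),z])
    print(P)
cv2.imwrite("pics/w5.png",im)
E
```

```text
clock: 6.68
position: [0.588, -0.1315, 0.2458]
ee_rot: [0.976, -0.218, -0.0, -0.0]
wrist_force: [-0.9, 0.8, -0.9]
grip_width: 0.0002
gripper_force: 0.0
{'clock': 6.6833, 'joints': array([-3.88309067e-01,  1.31045285e-01,  1.76303402e+00,  1.68175089e-04,
        1.24846450e+00,  1.62151659e+00]), 'joint_vel': array([ 0.00627254,  0.03294667,  0.06076018, -0.00011039, -0.00908231,
        0.00166429]), 'effort': array([-1.63303418e-01, -3.60029769e+01, -3.06045485e+01, -8.47477117e-03,
       -8.68342304e-04, -2.83724650e-03]), 'position': array([ 0.58796184, -0.13146699,  0.24579641]), 'ee_rot': array([ 9.75997326e-01, -2.17781971e-01, -4.55421810e-04, -1.58505108e-04]), 'wrist_force': array([-0.9023233 ,  0.81783583, -0.91524418]), 'torque': array([ 0.06736984,  0.02278296, -0.0441976 ]), 'gripper_force': 0.0, 'grip_width': 0.00020722357562117389} -25.157581529247793 [ -29.11  -35.88   -0.39 -138.16]
[ 0.54010145 -0.1257456   0.091     ]
[ 0.54010145 -0.1257456   0.078     ]
```

View pics/w5.png

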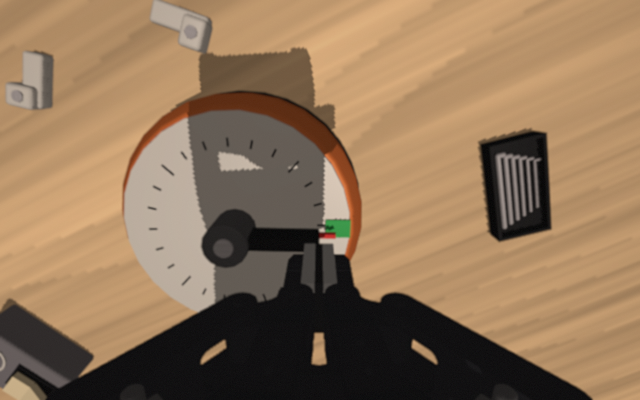

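The pointer is still at the mark, with the red tip end at about (336,237) and green at about (337,228). The fingers are clear of it.

```bash

python3 - <<'E'
from h import *;from rig import *
im=np.load("w5.npy").astype(int);o=get_obs()
b,g,r=[im[...,i] for i in range(3)]
G=(g>1.6*r)&(g>1.3*b)&(g>60);Rr=(r>2*g)&(r>2*b)&(r>60)
for m,n in((G,"g"),(Rr,"r")):
    m=m[180:300,250:400];v,u=np.nonzero(m);u=u+250;v=v+180
    print(n,len(u),u.min(),u.max(),v.min(),v.max())
    for rr in range(v.min(),v.max()+1): print(rr,u[v==rr].min(),u[v==rr].max(),im[rr,u[v==rr].max()-1])
E
```

```text
g 349 325 349 220 236
220 327 348 [ 81 134  81]
221 326 349 [ 72 145  56]
222 326 349 [ 76 153  59]
223 326 349 [ 75 152  60]
224 326 349 [ 77 153  60]
225 325 349 [ 76 153  61]
226 326 349 [ 74 151  60]
227 326 349 [ 75 151  60]
228 326 349 [ 75 151  61]
229 326 349 [ 74 150  61]
230 326 348 [ 73 150  57]
231 326 348 [ 74 150  57]
232 335 348 [ 75 150  58]
233 336 348 [ 73 150  57]
234 336 348 [ 73 150  56]
235 337 348 [ 72 148  55]
236 337 348 [ 88 153  82]
r 639 319 359 180 259
180 345 355 [ 32  68 138]
181 345 355 [ 32  68 140]
182 346 356 [ 30  65 136]
183 346 356 [ 30  66 137]
184 347 356 [ 32  68 138]
185 347 356 [ 32  69 139]
186 347 356 [ 31  68 139]
187 348 356 [ 32  69 139]
188 348 356 [ 31  68 139]
189 348 356 [ 31  68 139]
190 348 357 [ 30  67 138]
191 349 357 [ 31  68 139]
192 349 357 [ 32  68 140]
193 349 357 [ 32  69 139]
194 349 357 [ 33  69 140]
195 349 358 [ 32  68 139]
196 350 358 [ 31  67 139]
197 350 358 [ 31  68 140]
198 351 358 [ 32  69 141]
199 351 359 [ 31  67 140]
200 351 359 [ 30  67 139]
201 351 359 [ 32  68 140]
202 352 359 [ 31  67 140]
203 351 359 [ 33
[... 759 characters left out ...]
144]
233 319 357 [ 32  70 144]
234 319 357 [ 33  70 144]
235 319 357 [ 31  69 143]
236 319 357 [ 33  70 144]
237 322 356 [ 33  71 144]
238 352 356 [ 33  71 144]
239 351 356 [ 31  69 143]
240 351 355 [ 33  71 145]
241 350 355 [ 34  71 145]
242 350 355 [ 33  70 144]
243 350 355 [ 33  71 144]
244 350 354 [ 34  71 145]
245 349 354 [ 33  71 144]
246 349 354 [ 34  72 145]
247 349 354 [ 33  71 144]
248 349 353 [ 34  72 146]
249 348 353 [ 34  71 145]
250 348 353 [ 33  71 144]
251 348 353 [ 31  69 143]
252 347 352 [ 33  71 145]
253 347 351 [ 34  71 146]
254 347 351 [ 35  72 145]
255 347 350 [ 34  72 148]
256 346 350 [ 33  72 148]
257 347 349 [ 31  65 132]
258 348 348 [20 32 62]
259 348 348 [16 18 29]
```

```bash

python3 - <<'E'
from h import *;from rig import *
im=np.load("w5.npy");o=get_obs()
for rr in range(229,242): print(rr,im[rr,328].tolist(),im[rr,333].tolist())
def ang(n,p,z):
    q=atz(ray("wrist",p,o),z);d=q[:2]-H;print(n,np.hypot(*d),np.degrees(np.arctan2(d[1],d[0])))
ang("green",(337.4,228.2),.078)
for v in (234.5,235,235.5,236): ang(v,(335.5,v),.094)
ang("hub",(223,248),.124);print(atz(ray("wrist",(223,248),o),.124))
E
```

```text
229 [45, 98, 33] [64, 134, 51]
230 [61, 128, 48] [72, 148, 58]
231 [62, 127, 62] [66, 136, 64]
232 [40, 85, 75] [42, 89, 74]
233 [23, 37, 96] [25, 41, 95]
234 [29, 31, 139] [29, 30, 137]
235 [42, 45, 180] [40, 43, 180]
236 [45, 50, 193] [45, 48, 195]
237 [64, 71, 195] [60, 66, 196]
238 [111, 122, 197] [108, 118, 198]
239 [156, 170, 200] [154, 168, 200]
240 [172, 188, 203] [172, 188, 203]
241 [172, 188, 203] [173, 189, 203]
green 0.09722983071020706 -116.12215561314986
234.5 0.0946204527213856 -115.77143885326493
235 0.09463518634663767 -116.06938519070603
235.5 0.09465249986988387 -116.36753964681569
236 0.09467239990058839 -116.66588639277127
hub 0.001137368442427173 -104.87731418126629
[ 0.58070798 -0.04109924  0.124     ]
```

The clear view gives the needle about 0.5° (0.8 mm) from the middle, so it is on the mark. Next is the rocker, with tool x aligned to the socket's x (yaw 23°).

```bash

python3 - <<'E'
from h import *;from rig import *
o=get_obs();print(rel(o,[.477,.317,.20],23))
E
python3 -m creep '[[0,-29.1,-35.9,0,-48],[0,-29.1,-35.9,0,-48],[0,-29.1,-35.9,0,-48],[0,-29.1,-35.9,0,-48],[0,-29.1,-35.9,0,-48],[0,-29.1,-35.9,0,-48],[0,-29.1,-35.9,0,-48],[0,-29.1,-35.9,0,-48],[0,-29.1,-35.9,0,-48],[0,-29.1,-35.9,4.5,-48],[0,-29.1,-35.9,4.5,-48],[0,-29.1,-35.9,4.5,-48]]'
python3 - <<'E'
from h import *;from rig import *
o=get_obs();print(o["position"],yaw(o),rel(o,[.477,.317,.12],23))
cv2.imwrite("pics/w6.png",get_image("wrist"))
E
```

```text
[-28.99 -35.87   4.49 -48.15]
clock: 7.73
position: [0.4723, 0.3199, 0.194]
ee_rot: [0.98, 0.2, -0.006, 0.0]
wrist_force: [0.1, -1.2, -0.0]
grip_width: 0.0001
gripper_force: 0.0
[0.47230728 0.3198946  0.19400086] 23.088721492040765 [0.4  0.46 7.4  0.09]
```

View pics/w6.png

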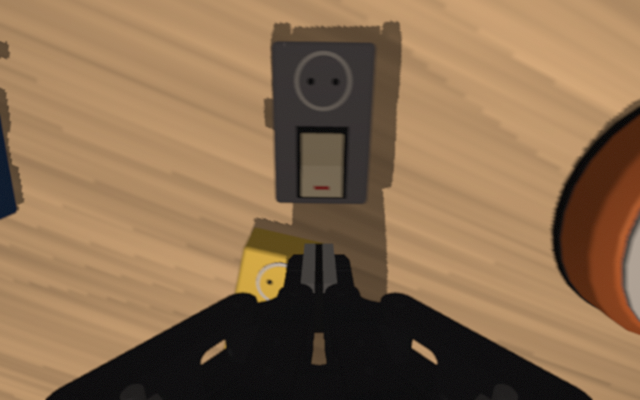

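The grey socket is squarely above the fingers in the image. The cream rocker spans rows 132–199 at columns 301–346, with its red bar at (321,188) and the fold at row ~165.

```bash

python3 - <<'E'
from h import *;from rig import *
o=get_obs();print(o["position"],rel(o,[.477,.317,.12],23))
for n,p,z in(("bar",(321,188),.071),("fold",(322,165),.064),("outlet",(323,81),.050),("end",(321,198),.072)):
    q=atz(ray("wrist",p,o),z);print(n,q,rel(o,q,23))
E
```

```text
[0.47208454 0.319961   0.19340359] [0.43 0.48 7.33 0.13]
bar [0.47787638 0.32087112 0.071     ] [ 0.72  0.16 12.23  0.13]
fold [0.49350704 0.32670582 0.064     ] [ 2.4   0.24 12.91  0.13]
outlet [0.551294   0.35067115 0.05      ] [ 8.67  0.31 14.23  0.13]
end [0.47066569 0.31777337 0.072     ] [-0.06  0.16 12.14  0.13]
```

```bash

python3 -m creep '[[0,0.5,0.2,3,0],[0,0.5,0.2,6,0],[0,0.5,0.2,8.5,0],[0,0.5,0.2,8.8,0],[0,0.5,0.2,8.8,0]]'
python3 -m creep '[[0,0,0,0.3,0],[0,0,0,0.6,0],[0,0,0,0.9,0],[0,0,0,1.1,0],[0,0,0,1.3,0],[0,0,0,1.5,0],[0,0,0,1.5,0]]'
python3 - <<'E'
from h import *;from rig import *
o=get_obs();print(o["position"],yaw(o))
E
```

```text
clock: 8.2
position: [0.4807, 0.3157, 0.109]
ee_rot: [0.98, 0.198, -0.004, 0.001]
wrist_force: [0.2, 0.3, -0.2]
grip_width: 0.0003
gripper_force: 0.0
clock: 8.78
position: [0.4825, 0.3173, 0.0971]
ee_rot: [0.98, 0.198, -0.0, 0.0]
wrist_force: [0.9, -1.0, -0.3]
grip_width: 0.0001
gripper_force: 0.0
[0.48247955 0.31727282 0.09709318] 22.845229879476012
```

```bash

python3 -m creep '[[0,-0.4,-0.4,0,0],[0,-0.4,-0.4,0.3,0],[0,-0.4,-0.4,0.6,0],[0,-0.4,-0.4,0.9,0],[0,-0.4,-0.4,1.1,0],[0,-0.4,-0.4,1.1,0]]'
python3 -m creep '[[0,0,0,0.1,0],[0,0,0,0.2,0],[0,0,0,0.3,0],[0,0,0,0.3,0]]'

```

```text
clock: 9.28
position: [0.4767, 0.3193, 0.0858]
ee_rot: [0.98, 0.198, -0.001, 0.0]
wrist_force: [-1.1, -1.1, 1.5]
grip_width: -0.0002
gripper_force: 0.7
clock: 9.62
position: [0.4776, 0.3195, 0.0833]
ee_rot: [0.98, 0.198, 0.0, -0.0]
wrist_force: [-1.8, -0.3, 2.8]
grip_width: -0.0003
gripper_force: 1.2
```

```bash

python3 -m creep '[[0,0,0,0.1,0],[0,0,0,0.2,0],[0,0,0,0.3,0],[0,0,0,0.3,0]]'
python3 -m creep '[[0,0,0,0.05,0],[0,0,0,0.1,0],[0,0,0,0.1,0]]'

```

```text
clock: 9.95
position: [0.4774, 0.3194, 0.081]
ee_rot: [0.98, 0.198, -0.0, 0.0]
wrist_force: [-4.3, -1.1, 7.8]
grip_width: 0.0003
gripper_force: 3.7
clock: 10.2
position: [0.4774, 0.3194, 0.0809]
ee_rot: [0.98, 0.198, -0.001, 0.0]
wrist_force: [-6.8, -3.4, 11.4]
grip_width: -0.0002
gripper_force: 5.9
```

The press bottomed out: z stopped at .081, so the tip is at .064, and the force rose to 11 N. I'll lift clear and check.

```bash

python3 -m creep '[[0,0,0,-1,0],[0,0,0,-4,0],[0,0,0,-8,0],[0,0,0,-12,0],[0,0,0,-12,0],[0,0,0,-12,0]]'
python3 - <<'E'
from h import *;from rig import *
o=get_obs();print(o["position"],o["wrist_force"])
w=get_image("wrist");t=get_image("top");s=get_image("scene")
f=lambda im,x,y,n:cv2.resize(im[y:y+n,x:x+n],(400,400),interpolation=cv2.INTER_CUBIC)
a=np.hstack([f(s,378,98,80),f(s,255,165,110)])
b=np.hstack([f(w,260,90,120)[:200],f(t,290,145,110)[150:350]]) 
cv2.imwrite("pics/fin.png",cv2.convertScaleAbs(np.vstack([a,b]),alpha=1.4))
E
```

```text
clock: 10.7
position: [0.4799, 0.3205, 0.2034]
ee_rot: [0.98, 0.198, 0.005, -0.001]
wrist_force: [-1.3, -0.0, -0.5]
grip_width: -0.0002
gripper_force: 0.0
[0.47988478 0.3204535  0.2033896 ] [-1.34744431 -0.02558988 -0.46025341]
```

View pics/fin.png

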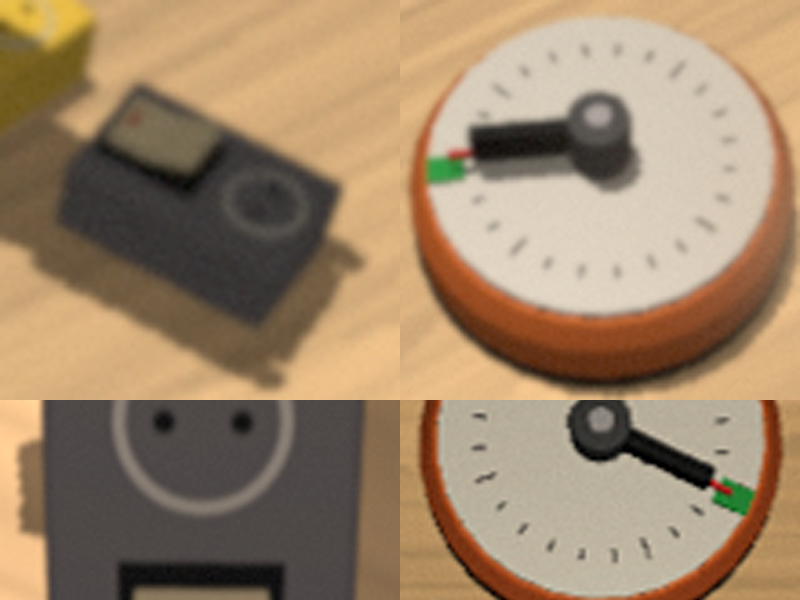

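The red bar has dropped from crop (140,112) to (133,118), so the rocker lies flat and stays down. The red tip ends on the green mark in both views. The arm is touching nothing.

```bash
python3 -c "
from rig import *
print(hand_in())"
```

```text
the job is handed in; nothing more can be done
None
```

I pushed the pointer round until its red tip sat within about 1 mm of the green mark's middle, then pressed the grey socket's rocker down, where it stayed, and handed in at about 10.7 s of the 61 s limit; no score was returned.

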